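Set up the boring jig on a table top

TASK

Get the boring jig ready for the next leg-plate hole: stand the steel guide bush in the bore of the plywood carriage, turning it until its two lugs drop into the collar's notches and it sits right down, and push the carriage along the rails fully home against the end stop. Push on the carriage's centre line and do not force it, for it binds when pushed off-centre; leave both parts in place and do not disturb the router, the leg plates or the pencil.

Things in the scene. Friction and masses are not known exactly. Their poses are not given: they have to be found in the camera images.
- jig: Fixed table top with jig: wood panel, pale edge, 360 x 320 x 26 mm, upper face 41 mm above the bench. Origin: centre of its underside, at bench height; x = the way the carriage is pushed home, z up. Aluminium guide rails along x, inner faces at y = +-118 mm, 20 wide, tops at z = 69, near ends at x = -170. Two red-handled clamps at x = 135, |y| = 110 to 180 mm, rise to z = 218 mm.
- home (a point): Pencil cross on the panel where the next hole goes: carriage's origin is here when it is home (65 mm along x, y 0, on the panel's upper face in the jig's frame; axes as the jig's).
- stop (a point): Foot of the end stop's face, mid-lane, on the panel, 130 mm along the jig's x; axes as the jig's. The stop is an aluminium angle across the whole lane, 24 mm high, rigid.
- carriage: Loose, 0.56 to 0.91 kg: plywood plate 145 (x) x 224 (y) x 12 mm on four short black shoes between the rails, pulled back 95 to 125 mm. Origin: on the bore's axis, level with the feet on the panel; x along its centre line to the stop, z up. Plate x = -80 to 65, z = 14 to 26. 2 mm play to each rail; the shoes span only 92 mm along x. Home: far edge on the stop, nearly square to the rails.
- push_face (a point): Middle of the carriage's flat near face (x = -80, y = 0, z = 14 mm in its frame), marked by a black line. The face is vertical, z = 2 to 26 mm, 196 mm wide (224 above z = 14). Pushed here along x it slides with 2 to 8 N. Up to 20 mm to either side is safe; from about 40 mm it skews and jams between the rails. A push at the middle frees it again.
- collar (a point): Centre of the top of the blue collar on the carriage (z = 36 mm in its frame; axes as the carriage's). Collar z = 26 to 36 mm, inner diameter 78, outer 98, two 22 mm wide notches at its +y and -y. In it the bore, 54 mm diameter, through the plate, upper rim chamfered 1.5 mm.
- bush: Loose steel guide bush, 0.35 kg, 77 mm tall, starts upright on the bench. Origin: centre of its lower end, z up. Spigot diameter 50 at z = 0 to 22, rim tapered; flange diameter 70 at z = 22 to 32 mm; knurled barrel diameter 50 at z = 32 to 77 mm, the grip. Bore 36. In place its origin is 4 mm above the carriage's origin; with lugs on top of the collar 14 mm, the spigot then already in the bore.
- lug (a point): Middle of one of the bush's two dark lugs (y = +40, z = 27 mm in its frame; the other at y = -40; axes as the bush's). Lugs 16 mm wide, 10 high, reaching 47 mm from the axis. They drop into the collar's notches when the yaws of bush and carriage agree within about 0.07 rad; half a turn fits as well.
- router: Bystander, 1.5 kg: trim router standing on its 88 mm square base, body 72 mm diameter, 187 mm tall. Origin: centre of its base. It stands to one side of the panel, the bush to the other. Leave alone.
- plate_a: Bystander: zinc-plated leg plate, flange 68 mm diameter, 5 mm thick, hub 38 mm diameter, 18 mm high. Origin: centre of its underside. Leave alone.
- plate_b: Bystander: a second leg plate of the same size. Leave alone.
- pencil: Bystander: flat green carpenter's pencil, 170 x 14 x 8 mm, along its own x. Origin: underside. Leave alone.
Mind the look-alikes: they are no part of the job. Of the things that look like the bush, take the one that is farthest to the robot's left at the start.

How it is judged (in metres and radians):
At the end, for the whole second after the job is handed in: The carriage stands between the rails, flat, square to them within 2 degrees, within 3 mm of touching the end stop; the guide bush is upright in the carriage's bore with its lugs down in the notches (within 3 mm of fully down, centred within 5 mm); both are at rest and released (x of carriage in the frame of jig between 0.062 and 0.069 m and z of carriage in the frame of jig below 0.045 m and angle between the x axis of carriage and the x axis of jig, either way round below 0.035 rad and angle between carriage's own z axis and vertical below 0.05 rad and horizontal distance between bush and carriage below 0.005 m and z of bush in the frame of carriage below 0.007 m and angle between bush's own z axis and vertical below 0.06 rad and linear speed of each of bush, carriage below 0.02 m/s).
It fails at once if the carriage was forced: the fingers pushed it with more than 60 N (contact force between the fingers and carriage above 60 N).
It fails at once if the router was disturbed (moved more than 30 mm) (distance of router from where it was at the start of the episode above 0.03 m).
It fails at once if a leg plate was disturbed (moved more than 30 mm) (distance of any of plate_a, plate_b from where it was at the start of the episode above 0.03 m).
It fails at once if the pencil was disturbed (moved more than 30 mm) (distance of pencil from where it was at the start of the episode above 0.03 m).
It also fails if it takes over 61 s, if anything falls off the work surface, if the arm or the gripper's body presses on something with over 40 N, if the wrist force passes 120 N, or if a joint passes its speed limit or range.

ROBOT

A 6-joint arm with a two-finger parallel gripper is mounted at the origin on the work surface. World frame = base frame: x ahead of the robot, y to its left, z up, the work surface at z = 0. Lengths are in mm, angles in degrees, forces in N, time in s.
With the tool pointing down it reaches from about 300 to 850 mm from the base axis. Payload 4.2 kg.
Tool frame: the origin (TCP) lies between the finger pads; the fingertips stand 19 mm ahead of it and the grasp point (between the pads) is the TCP (env.tips_ahead is the distance from the TCP to the fingertips, in mm); z points along the fingers, y is the direction in which the jaws open and shut (so a half turn about z gives the same grasp; the last joint's range is limited). The gripper opens to 91 mm and grips with 3 to 60 N. Pads are 32 mm wide; open, the fingers measure 118 mm over their backs; the gripper's body (76 mm by 178 mm) begins 60 mm behind the grasp point.
Start: joints at [-66.864, 18.312, 89.639, -0, 72.044, -1.146], TCP at [236.46, -524.145, 232.976] pointing down, gripper open.
Joint ranges: [-177.97, 177.97], [-48.28, 115.42], [12.27, 149.76], [-77.06, 257.06], [2.81, 150.46], [-146.56, 146.56]. Speed limits (degrees/s): [147.25, 147.25, 180, 180, 180, 180].

INTERFACE

Orientations are given as [roll, pitch, yaw] about the fixed x, y, z axes, in that order (R = Rz(yaw) Ry(pitch) Rx(roll)).
In Python, from workcell import telemetry, viewer, job_done, env gives the robot as it stands. The module is installed in compiled form; this text tells all that it offers.
- The arm moves only by the shell command python3 -m jog 'ROWS' [FORCE]. ROWS is JSON, a list of rows, each a list of 3 entries, a list of its own where there are three numbers: the shift along the tool's x, y, z in cm, then the turn about the tool's z in degrees, then the opening, from 0 (shut) to 1 (fully open). A call has 1 to 10 rows; each row shifts and turns the pose as measured when the row begins, along the tool's axes as they then stand; what a row does not reach is not made up. A row lasts 1/8 s, in which the tool goes at most 62.5 mm and 10.7 degrees, less where a joint would pass 70% of its speed; a pose out of reach is approached as far as the arm can. A call is refused whole if a number of a shift passes 6.25 or a number of a turn 10.7, either way. A call with a gripper value outside its range is refused whole. The fingers move at their own pace and stop on an object; FORCE is the grip in N (left out, the last holds). Time passes only in rows, so rows that do not move let the fingers close. It gives the time, the measured TCP pose, the force and the opening at its end, in the units of the state.
- telemetry.state(): the state, without advancing time (a new reading comes with each control period).
- viewer.grab_frame(name): name is "scene" or "side" or "wrist"; returns a dict with "color" (384x512x3 uint8, red, green, blue), "K" (3x3 intrinsics, pixels), "k1" (the pictures are not rectified: a ray, as slopes to the right and down, at radius r is drawn at 1 + k1 r^2 times it, then the intrinsics apply), "rvec" (rotation vector, rad) and "tvec" (3), from world to camera coordinates, as OpenCV has them. Camera axes: x right, y down, z forward; pixel columns grow to the right and rows downward; lengths in mm; the calibration is good to about 2 mm. A picture is of the moment at which its call begins. There is no depth.
- job_done(): hands the job in, once; it reports no verdict.
The state is a dict: "time_s": time; "qpos": joint angles; "qvel": joint speeds; "effort": joint torques, N m; "ee_pos": TCP position; "ee_rot": TCP orientation; "force": force on the tool from outside, world axes, zero at the start; "torque": the same for the moment, N m; "gripper_width": finger opening in mm.
Only numpy, scipy, OpenCV 4.12 (cv2) and the standard library are available. Lean on these libraries where they do the work, as an engineer would, in place of code of your own. Each camera call takes 0.05 s, during which the arm holds its last target. There are 200 camera calls.

## Working session

There is one attempt and no reset: what is moved stays moved. The work goes in short steps, Python scripts to look and compute and a shell command to move; the robot and the scene stay as the last step left them, time stands still between calls to the robot, and variables do not carry over. Pictures are saved under pics/ and viewed, about 8 in all and at most 12, crops included, and the job is handed in when it is done.

```bash
mkdir -p pics; cat > h.py <<'E'
import numpy as np, cv2
from workcell import telemetry, viewer, job_done, env
def grab(n,save=None):
    f=viewer.grab_frame(n)
    if save: cv2.imwrite('pics/'+save,f['color'][:,:,::-1])
    return f
def cam(f):
    R=cv2.Rodrigues(np.array(f['rvec'],float))[0]; t=np.array(f['tvec'],float).ravel()
    return R,t
def ray(f,uv):
    K=np.array(f['K'],float)
    p=cv2.undistortPoints(np.array([[uv]],float),K,np.array([f['k1'],0,0,0],float)).ravel()
    R,t=cam(f); return -R.T@t, R.T@np.array([p[0],p[1],1])
def onz(f,uv,z):
    o,d=ray(f,uv); return o+d*(z-o[2])/d[2]
def proj(f,P):
    return cv2.projectPoints(np.array(P,float).reshape(-1,1,3),np.array(f['rvec'],float),np.array(f['tvec'],float),np.array(f['K'],float),np.array([f['k1'],0,0,0],float))[0].reshape(-1,2)
E
python3 - <<'E'
from h import *
import pickle
fs={n:grab(n) for n in('scene','side','wrist')}
pickle.dump(fs,open('f0.pkl','wb'))
a=fs['scene']['color'];b=fs['side']['color']
cv2.imwrite('pics/a.png',cv2.resize(a,(800,600),interpolation=cv2.INTER_CUBIC)[:,:,::-1])
cv2.imwrite('pics/b.png',cv2.resize(b,(800,600),interpolation=cv2.INTER_CUBIC)[:,:,::-1])
for n in fs: R,t=cam(fs[n]); print(n,-R.T@t,R[2],fs[n]['k1'])
print(telemetry.state())
E
```

```text
scene [1009.74047186 -628.35383313 1109.45176194] [-0.39398371  0.39952107 -0.82774377] -0.08100302160875705
side [   63.05819924 -1140.66239554  1151.94569087] [ 0.30566736  0.64972333 -0.69600794] -0.061648116583357795
wrist [ 295.99115027 -497.46610055  384.26662891] [-0.21200149 -0.09628647 -0.97251441] -0.09332890052219224
{'time_s': 0.15, 'qpos': array([-6.68645465e+01,  1.83432969e+01,  8.96904852e+01, -4.00648428e-04,
        7.20458687e+01, -1.14564787e+00]), 'qvel': array([ 0.00553648, -0.07869711, -0.20945176,  0.04177249, -0.02622198,
       -0.01721261]), 'effort': array([ 1.71718184e-04, -4.12774408e+01, -2.32153898e+01,  7.27481372e-02,
        4.33198060e-02, -9.11690563e-05]), 'ee_pos': array([ 236.30499302, -523.7970412 ,  232.31179749]), 'ee_rot': array([-1.79920358e+02, -1.21164582e-03,  2.42812243e+01]), 'force': array([-0.20477404,  0.19859132, -0.12642228]), 'torque': array([ 0.03218501, -0.00287347, -0.01684041]), 'gripper_width': 91.27732995561625}
```

View pics/a.png

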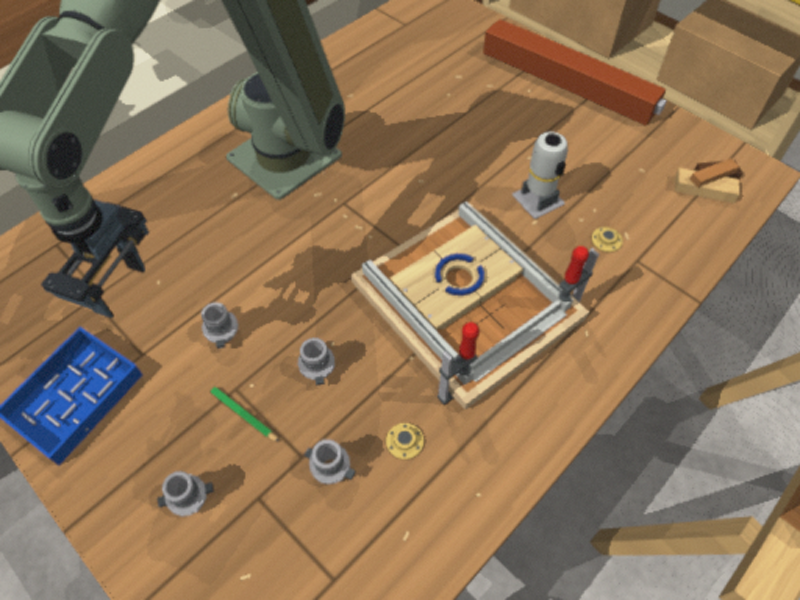

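View pics/b.png

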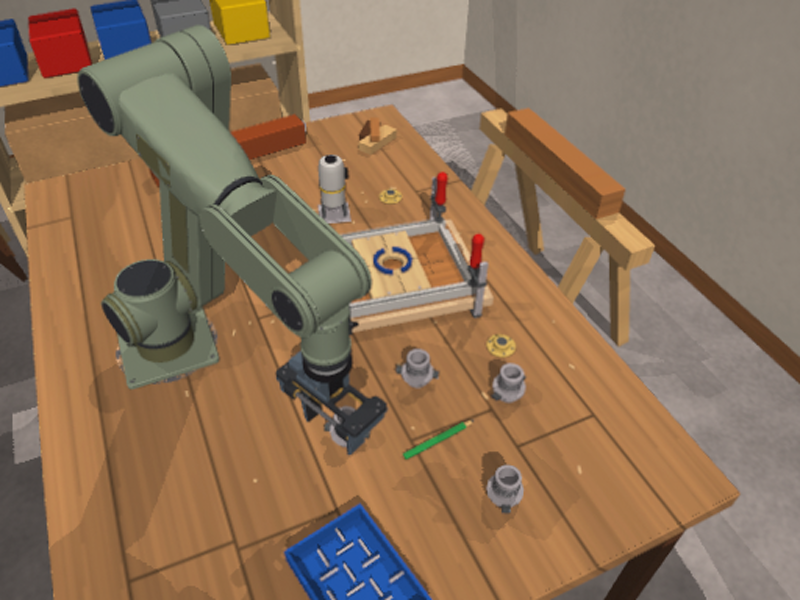

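Scene (800×600): arm top left; four bush look-alikes at about (215,318), (315,355), (329,458), (184,490). The carriage with its blue collar is at (460,273), with the router at (545,175). The side view shows the same four at (350,425), (418,365), (510,380) and (506,485).

```bash
python3 - <<'E'
from h import *
import pickle
fs=pickle.load(open('f0.pkl','rb'))
S=fs['scene'];D=fs['side']
for p in [(215,316),(315,352),(329,456),(183,488)]: print('scene',p,onz(S,np.array(p)*.64,77).round(0))
for p in [(418,357),(511,372),(508,475)]: print('side',p,onz(D,np.array(p)*.64,77).round(0))
for n in('scene','side'):
    f=fs[n]; h=cv2.cvtColor(f['color'],cv2.COLOR_RGB2HSV)
    m=((h[...,0]>105)&(h[...,0]<125)&(h[...,1]>130)&(h[...,2]>40)).astype(np.uint8)
    N,l,s,c=cv2.connectedComponentsWithStats(m)
    for i in range(1,N):
        if s[i,4]>25: print(n,c[i],s[i,4],onz(f,c[i],77).round(1))
im=S['color'][180:330,100:260]
cv2.imwrite('pics/c.png',cv2.resize(im,(640,600),interpolation=cv2.INTER_CUBIC)[:,:,::-1])
im=S['color'][125:265,220:390]
cv2.imwrite('pics/d.png',cv2.resize(im,None,fx=4.2,fy=4.2,interpolation=cv2.INTER_CUBIC)[:,:,::-1])
E
```

```text
scene (215, 316) [ 304. -412.   77.]
scene (315, 352) [ 500. -332.   77.]
scene (329, 456) [ 663. -447.   77.]
scene (183, 488) [ 532. -652.   77.]
side (418, 357) [ 490. -329.   77.]
side (511, 372) [ 651. -446.   77.]
side (508, 475) [ 519. -655.   77.]
scene [287.44444444 168.06944444] 72 [541.9 -10.5  77. ]
scene [299.42857143 182.55714286] 70 [604.6 -26.5  77. ]
scene [ 43.43137255 252.43277311] 3570 [ 243.3 -700.3   77. ]
side [76.64859438 16.99799197] 996 [ 127.6 1791.3   77. ]
side [ 7.02838063 34.92988314] 599 [-301.5 1698.1   77. ]
side [258.325 164.4  ] 40 [598.2 -19.3  77. ]
side [243.34146341 168.48780488] 41 [535.1 -18.   77. ]
side [225.05669761 359.33222812] 3016 [ 195.3 -688.4   77. ]
```

View pics/c.png

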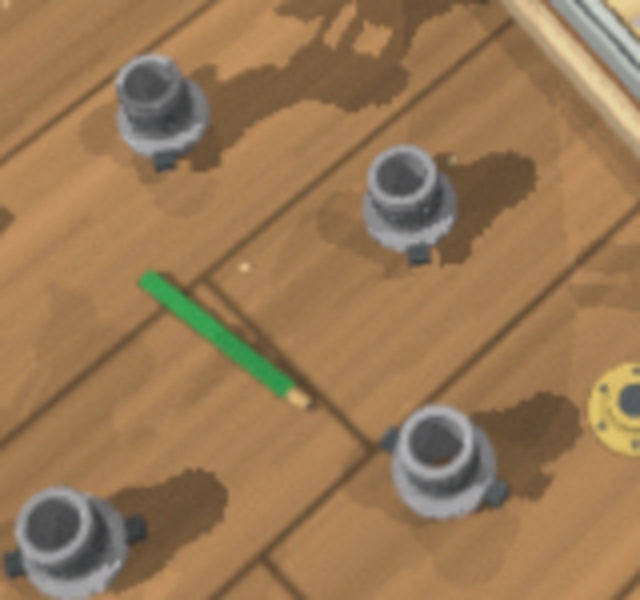

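View pics/d.png

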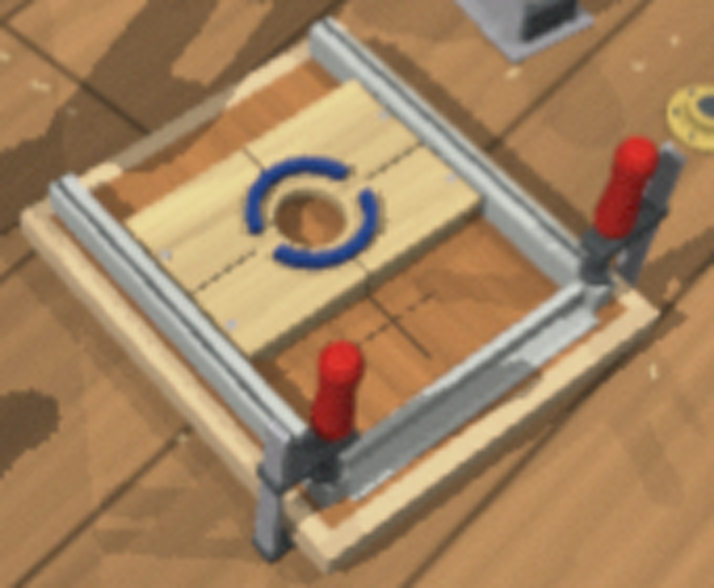

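```bash
python3 - <<'E'
from h import *
import pickle
fs=pickle.load(open('f0.pkl','rb'))
S=fs['scene'];D=fs['side']
g=lambda p:np.array(p)/4.2+[220,125]
P={k:onz(S,g(p)-.4,z)[:2] for k,p,z in [('c00',(25,213),41),('c10',(327,545),41),('c11',(658,312),41),('plA',(352,82),67),('plB',(484,200),67),('plC',(250,356),67),('plD',(128,216),67),('bore',(311,218),67),('collar',(312,212),77)]}
for k in P: print(k,P[k].round(1))
a=lambda u,v:np.degrees(np.arctan2(*(P[v]-P[u])[::-1]))
print(a('c00','c10'),a('c10','c11')-90,a('plA','plB'),a('plD','plC'),a('plC','plB')-90,a('plD','plA')-90)
print('ctr',(P['c00']+P['c11'])/2)
print([np.linalg.norm(P[u]-P[v]) for u,v in [('c00','c10'),('c10','c11'),('plD','plC'),('plC','plB')]])
b=onz(S,np.array((100+403/4,180+180/4))-.4,77); l=onz(S,np.array((100+420/4,180+258/4)),27)
print(b,l,np.degrees(np.arctan2(*(l-b)[1::-1])),np.linalg.norm((l-b)[:2]))
E
```

```text
c00 [ 401.8 -146.8]
c10 [ 747.  -196.6]
c11 [801.9 111.9]
plA [510.3 105.3]
plB [655.4  86. ]
plC [ 620.  -134.9]
plD [ 473.8 -107.7]
bore [572.9 -15.7]
collar [574.  -16.9]
-8.209444312513492 -10.085019160162133 -7.584701296434121 -10.528093607935382 -9.108999015115842 -9.72492053953981
ctr [601.85785077 -17.44930697]
[np.float64(348.77586889620324), np.float64(313.3187199853927), np.float64(148.6751757510172), np.float64(223.75714312030163)]
[ 495.41373587 -332.5495488    77.        ] [ 529.45766538 -352.89953546   27.        ] -30.86915407607041 39.66246454434039
```

The meant bush is the one at scene crop (405,195). The four candidates have y = −331, −412, −447 and −652, so it is the leftmost (y = −331) by a clear 80 mm, and the enlarged crop confirms it. Estimates:
- **Bush:** near (495,−331), lug line at about −31°.
- **Jig:** yaw about −9°.
- **Bore:** about (573,−16).

I'll now go above the bush and turn +55° about tool z.

```bash
python3 -m jog '[[[5.3,-1.2,0],0,1],[[5.3,-1.2,0],0,1],[[5.3,-1.2,0],0,1],[[5.3,-1.2,0],0,1],[[5.3,-1.2,0],0,1],[[5.3,-1.2,0],0,1],[[0,0,0],0,1]]' 25; python3 -m jog '[[[0,0,0],9.5,1],[[0,0,0],9.5,1],[[0,0,0],9.5,1],[[0,0,0],9.5,1],[[0,0,0],9.5,1],[[0,0,0],9.5,1],[[0,0,0],0,1],[[0,0,0],0,1]]'
python3 - <<'E'
from h import *
import pickle
s=telemetry.state();f=grab('wrist');pickle.dump((f,s),open('w1.pkl','wb'))
cv2.imwrite('pics/w1.png',cv2.resize(f['color'],(800,600),interpolation=cv2.INTER_CUBIC)[:,:,::-1])
print(s['ee_pos'],s['ee_rot'],s['force']); print(proj(f,[[495,-331,77],[495,-331,0]])/.64)
E
```

```text
time_s: 1.02
ee_pos: [503.7, -322.4, 229.5]
ee_rot: [-179.8, 0.1, 24.1]
force: [0.2, -0.0, 0.4]
gripper_width: 91.3
time_s: 2.02
ee_pos: [497.0, -326.1, 227.1]
ee_rot: [179.8, 0.7, -34.8]
force: [0.3, -0.0, 0.0]
gripper_width: 91.0
[ 497.04644305 -326.06736113  227.06044771] [179.82094363   0.65864578 -34.79717547] [ 0.27162831 -0.02562803  0.02498925]
[[406.42798755 284.97478971]
 [404.60962571 262.9642615 ]]
```

View pics/w1.png

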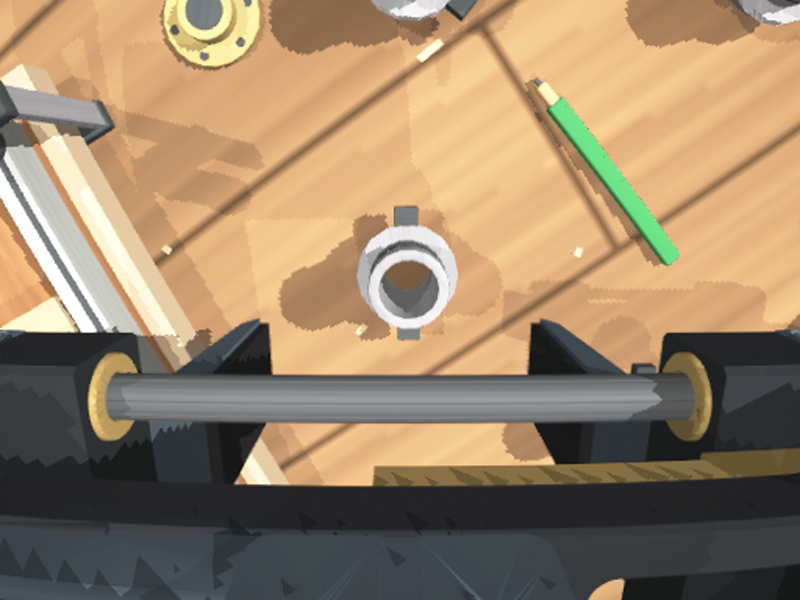

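Wrist picture 1 shows the bush centred between the open jaws. Its ring centre is at (408,287), with lugs at (406,215) and (408,333).

```bash
python3 - <<'E'
from h import *
import pickle
f,s=pickle.load(open('w1.pkl','rb'))
b=onz(f,np.array((408,288))*.64,77); l=onz(f,np.array((405.5,216))*.64,32); m=onz(f,np.array((408.5,333))*.64,32)
print(b,l,m,np.degrees(np.arctan2(*(l-m)[1::-1])),np.linalg.norm(l-m))
y=np.radians(s['ee_rot'][2]);d=(b-s['ee_pos'])[:2]
print('tool dx,dy',d@[np.cos(y),np.sin(y)],d@[np.sin(y),-np.cos(y)])
E
```

```text
[ 492.91801113 -330.71823697   77.        ] [ 525.86425275 -352.49396503   32.        ] [ 456.85162842 -307.4627609    32.        ] -33.12471991760897 82.40480363941894
tool dx,dy -0.7360450873138348 6.17517884280452
```

```bash
python3 -m jog '[[[-0.1,0.6,4],0,1],[[0,0,4],0,1],[[0,0,4],0,1],[[0,0,3],0,1],[[0,0,1],0,1],[[0,0,0],0,1]]' 25; python3 -m jog '[[[0,0,0],0,1]]'
```

```text
time_s: 2.82
ee_pos: [492.1, -331.8, 64.8]
ee_rot: [179.8, 0.3, -34.4]
force: [0.4, 0.0, 0.1]
gripper_width: 91.0
time_s: 2.95
ee_pos: [492.8, -332.3, 66.0]
ee_rot: [179.8, 0.2, -34.3]
force: [0.3, 0.4, 0.5]
gripper_width: 91.3
```

```bash
python3 -m jog '[[[-0.1,-0.1,0.7],0,1],[[0,0,0],0,0.3],[[0,0,0],0,0.3],[[0,0,0],0,0.3],[[0,0,0],0,0.3],[[0,0,0],0,0.3],[[0,0,0],0,0.3]]' 35;  python3 -m jog '[[[0,0,0],0,0.3],[[0,0,0],0,0.3]]'
```

```text
time_s: 3.82
ee_pos: [494.0, -331.7, 61.4]
ee_rot: [179.8, -0.1, -34.3]
force: [-0.9, 0.8, -0.3]
gripper_width: 48.7
time_s: 4.08
ee_pos: [494.0, -331.8, 61.4]
ee_rot: [179.8, -0.1, -34.3]
force: [-0.3, -0.5, -0.2]
gripper_width: 48.8
```

```bash
python3 -m jog '[[[0,0,-4],0,0.3],[[0,0,-4],0,0.3],[[0,0,-4],0,0.3],[[0,0,-4],0,0.3],[[0,0,0],-9.7,0.3],[[0,0,0],-9.7,0.3],[[0,0,0],-9.7,0.3],[[0,0,0],-9.7,0.3],[[0,0,0],-9.7,0.3]]';  python3 -m jog '[[[0,0,0],-9.7,0.3],[[0,0,0],-9.7,0.3],[[0,0,0],-9.7,0.3],[[0,0,0],-9.7,0.3],[[0,0,0],-9.7,0.3],[[0,0,0],-9.7,0.3],[[0,0,0],0,0.3],[[0,0,0],0,0.3]]'
```

```text
time_s: 5.2
ee_pos: [489.7, -328.7, 218.1]
ee_rot: [-179.4, 0.8, 15.8]
force: [0.3, 0.7, -3.1]
gripper_width: 48.5
time_s: 6.2
ee_pos: [485.3, -326.3, 209.9]
ee_rot: [-178.1, -0.4, 75.7]
force: [-0.7, -0.7, -3.2]
gripper_width: 48.5
```

```bash
python3 -m jog '[[[5.2,0,0],-3.9,0.3],[[5.2,0.4,0],0,0.3],[[5.2,0.4,0],0,0.3],[[5.2,0.4,0],0,0.3],[[5.2,0.4,0],0,0.3],[[0,0,0],0,0.3],[[0,0,0],0,0.3]]'
python3 - <<'E'
from h import *
import pickle
s=telemetry.state();f=grab('wrist');pickle.dump((f,s),open('w2.pkl','wb'))
cv2.imwrite('pics/w2.png',cv2.resize(f['color'],(800,600),interpolation=cv2.INTER_CUBIC)[:,:,::-1])
E
```

```text
time_s: 7.08
ee_pos: [554.4, -68.2, 210.3]
ee_rot: [-178.1, -0.5, 78.8]
force: [0.7, -0.8, -4.0]
gripper_width: 48.7
```

View pics/w2.png

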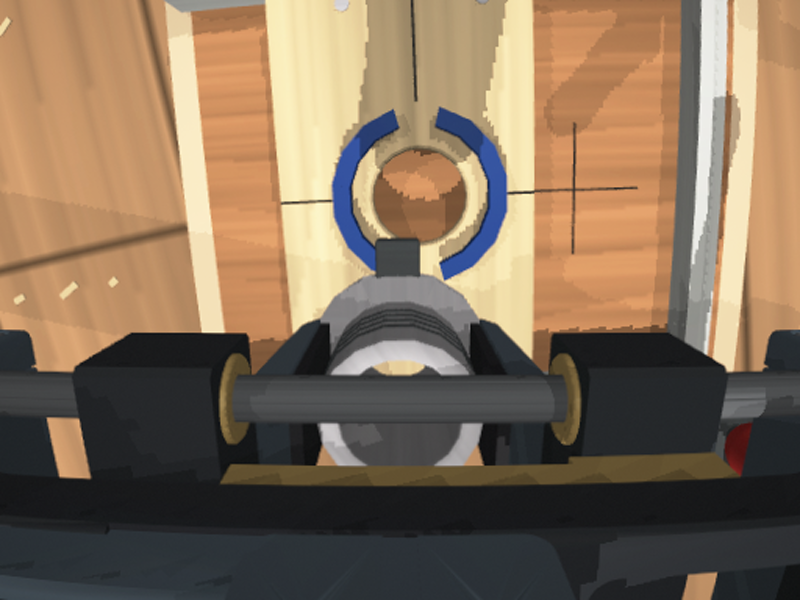

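The wrist view shows the bush held, lug at (397,240–275). Bore centre is at (420,196), the collar arcs run from 333 to 508, the centre lines are drawn, and the home cross is at (574,189).

```bash
python3 - <<'E'
from h import *
import pickle
f,s=pickle.load(open('w2.pkl','rb'))
q=lambda u,v,z:onz(f,np.array((u,v))*.64-.2,z)
bore=q(420,195,67);h=q(574,189,41)
print('bore',bore,'home',h, 'edges',q(372,195,67)[:2],q(468,195,67)[:2])
an=lambda a,b:np.degrees(np.arctan2(*(b-a)[1::-1]))
print('carr x',an(q(283,203,67),q(510,193,67) if 0 else q(330,201,67)),an(q(283,203,67),bore),'y',an(q(416,100,67),q(412,2,67)),'bore-y',an(bore,q(412,2,67)))
print('jig x',an(q(516,192,41),q(636,187,41)),'jig y',an(q(573,253,41),q(575,123,41)), 'bore->home',an(bore,h),np.linalg.norm((h-bore)[:2]))
zo=s['ee_pos'][2]-61.4
l=q(397,240,zo+32);ring=q(400,404,zo+77); print('lug edge',l,'lug1',q(377,257,zo+32),q(419,257,zo+32),'tcp',s['ee_pos'],'ring',ring)
d=(bore-s['ee_pos'])[:2];y=np.radians(s['ee_rot'][2]);print(d@[np.cos(y),np.sin(y)],d@[np.sin(y),-np.cos(y)])
c=q(397,257,zo+32);print('lug dir',an(s['ee_pos'],c))
a=q(333,195,77);b=q(508,195,77);print('collar',(a+b)/2,np.linalg.norm(a-b))
E
```

```text
bore [572.76401231 -14.4402163   67.        ] home [667.12491008 -29.17578872  41.        ] edges [545.92417831  -9.1581338 ] [599.52227576 -19.60594763]
carr x -9.09082495385578 -8.02060150964881 y 81.45702251578818 bore-y 81.55513686884306
jig x -7.971510407581264 jig y 81.5030075203423 bore->home -8.875728862072405 95.50453455982183
lug edge [561.46259252 -25.4741628  180.89525446] lug1 [553.21594575 -30.10179199 180.89525446] [568.01823279 -32.95337395 180.89525446] tcp [554.41366815 -68.23569604 210.29525446] ring [555.66001696 -67.5739069  225.89525446]
56.33584809300295 7.547250509169242
lug dir 80.94471942264772
collar [572.87598143 -14.04918628  77.        ] 96.35706955425347
```

```bash
python3 -m jog '[[[2.8,0.6,0],-1.5,0.3],[[2.7,0.7,0],0,0.3],[[0,0,2],0,0.3],[[0,0,2],0,0.3],[[0,0,1.2],0,0.3],[[0,0,0],0,0.3],[[0,0,0],0,0.3]]'
python3 - <<'E'
from h import *
s=telemetry.state();R=cv2.Rodrigues(np.zeros(3))[0]
from scipy.spatial.transform import Rotation as Q
R=Q.from_euler('xyz',s['ee_rot'],degrees=True).as_matrix()
b=s['ee_pos']+R@[0,0,61.4];print('bush bottom',b,'z',R[:,2]);e=np.array([572.8,-14.3,45])-b;print('tool delta',R.T@e)
E
```

```text
time_s: 8.0
ee_pos: [576.5, -23.0, 158.0]
ee_rot: [-178.3, -0.5, 79.4]
force: [0.2, 0.9, -2.9]
gripper_width: 48.4
bush bottom [574.73435766 -22.11317337  96.60356214] z [-0.02801796  0.01407084 -0.99950838]
tool delta [ 6.87590139 -1.78004567 51.74232755]
```

```bash
python3 -m jog '[[[0.7,-0.2,0],-1,0.3],[[0,0,0],0,0.3],[[0,0,1.2],0,0.3],[[0,0,0],0,0.3]]'
cat > chk.py <<'E'
from h import *
from scipy.spatial.transform import Rotation as Q
s=telemetry.state()
R=Q.from_euler('xyz',s['ee_rot'],degrees=True).as_matrix()
b=s['ee_pos']+R@[0,0,61.4];print('bush bottom',b,'z',R[:,2]);e=np.array([572.8,-14.3,45])-b;print('tool delta',R.T@e)
E
python3 chk.py
```

```text
time_s: 8.5
ee_pos: [576.1, -15.0, 146.9]
ee_rot: [-178.4, -0.6, 80.5]
force: [-0.6, 0.3, -2.8]
gripper_width: 48.5
bush bottom [574.53467961 -14.16623878  85.49432342] z [-0.02516502  0.01399033 -0.99958541]
tool delta [-0.80918752 -0.58942252 40.51931677]
```

```bash
python3 -m jog '[[[0,-0.1,1],0,0.3],[[0,0,0.8],0,0.3],[[0,0,0.5],0,0.3],[[0,0,0],0,0.3]]'
python3 chk.py
```

```text
time_s: 9.0
ee_pos: [574.4, -13.5, 122.3]
ee_rot: [-178.4, -0.7, 80.4]
force: [-0.2, 1.1, -4.2]
gripper_width: 48.6
bush bottom [572.89461999 -12.51950371  60.97422216] z [-0.02532035  0.01603386 -0.9995508 ]
tool delta [-1.95677408  0.64329239 15.94089406]
```

```bash
python3 -m jog '[[[-0.15,0,0.5],0,0.3],[[0,0,0.4],0,0.3],[[0,0,0.3],0,0.3],[[0,0,0],0,0.3]]'
python3 chk.py;  python3 -m jog '[[[0,0,0.3],0,0.3],[[0,0,0],0,0.3]]'; python3 chk.py
```

```text
time_s: 9.5
ee_pos: [574.2, -13.8, 110.1]
ee_rot: [-178.4, -0.8, 80.4]
force: [-0.2, 2.6, -3.5]
gripper_width: 48.5
bush bottom [572.64971137 -12.65082601  48.68244873] z [-0.02446387  0.01799461 -0.99953875]
tool delta [-1.65131296  0.52196604  3.64739731]
time_s: 9.75
ee_pos: [574.2, -13.7, 107.6]
ee_rot: [-178.5, -0.8, 80.4]
force: [-0.4, 2.2, -1.1]
gripper_width: 49.1
bush bottom [572.77242826 -12.57716446  46.19475817] z [-0.02383024  0.01808179 -0.99955248]
tool delta [-1.71052931  0.3453282   1.16241451]
```

The bush bottom is at z≈46, where lugs resting on the collar would give 55, so the lugs are in the notches. Release, lift, back off behind the carriage, turn and shut the jaws.

```bash
python3 -m jog '[[[0,0,0.1],0,0.3],[[0,0,0],0,1],[[0,0,0],0,1],[[0,0,0],0,1],[[0,0,0],0,1],[[0,0,0],0,1],[[0,0,-3],0,1],[[0,0,-4],0,1],[[0,0,-4],0,1],[[0,0,0],0,1]]'
python3 -m jog '[[[0,-4.4,0],0,0],[[0,-4.4,0],0,0],[[0,-4.4,0],0,0],[[0,0,0],10,0],[[0,0,0],10,0],[[0,0,0],10,0],[[0,0,0],10,0],[[0,0,0],10,0],[[0,0,0],10,0],[[0,0,0],10,0]]'
python3 -m jog '[[[0,0,0],10,0],[[0,0,0],9,0],[[0,0,0],0,0],[[0,0,0],0,0]]'
python3 - <<'E'
from h import *
import pickle
f=grab('scene');w=grab('wrist');s=telemetry.state();pickle.dump((f,w,s),open('w3.pkl','wb'))
a=cv2.resize(f['color'][125:265,220:390],(520,428),interpolation=cv2.INTER_CUBIC)
b=cv2.resize(w['color'],(520,390)) if 0 else w['color']
cv2.imwrite('pics/e.png',a[:,:,::-1]);cv2.imwrite('pics/f.png',cv2.resize(b,(800,600),interpolation=cv2.INTER_CUBIC)[:,:,::-1])
E
```

```text
time_s: 11.0
ee_pos: [577.7, -17.6, 219.9]
ee_rot: [-178.6, -0.6, 80.5]
force: [0.8, 0.3, -0.5]
gripper_width: 91.4
time_s: 12.25
ee_pos: [436.2, 4.9, 212.4]
ee_rot: [-178.9, 2.2, 8.2]
force: [-0.7, 0.2, -0.1]
gripper_width: 0.6
time_s: 12.75
ee_pos: [433.7, 4.9, 208.7]
ee_rot: [-179.8, 2.9, -11.2]
force: [-0.3, -0.0, -1.1]
gripper_width: 0.2
```

View pics/f.png

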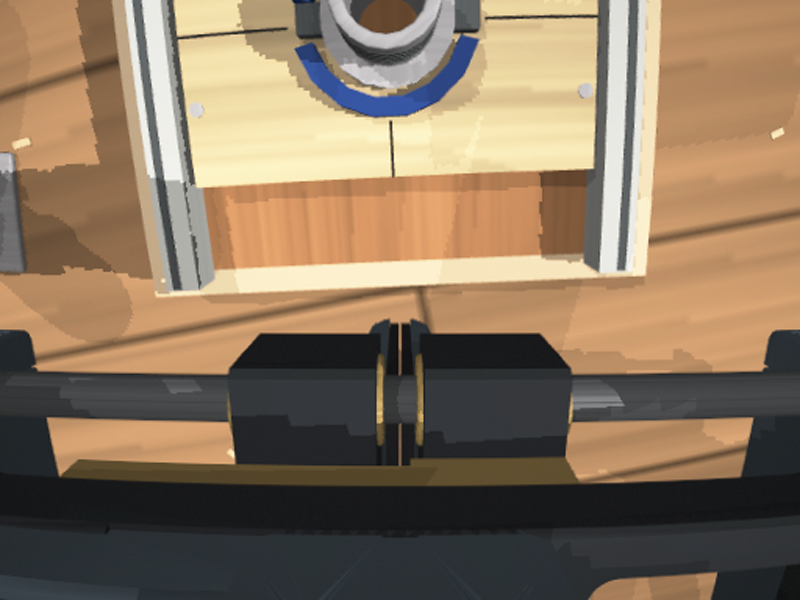

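The wrist view shows the bush seated with both lugs in the notch gaps (308,20) and (468,18). The push line meets the near edge at (393,177).

```bash
python3 - <<'E'
from h import *
import pickle
from scipy.spatial.transform import Rotation as Q
f,w,s=pickle.load(open('w3.pkl','rb'))
q=lambda u,v,z=67:onz(w,np.array((u,v))*.64-.2,z)
p=q(393,177);n=q(391,122);print('edge mid',p,'line dir',np.degrees(np.arctan2(*(n-p)[1::-1])))
l,r=q(204,187),q(592,170);print('edge',l,r,np.linalg.norm(l-r),np.degrees(np.arctan2(*(l-r)[1::-1]))-90)
R=Q.from_euler('xyz',s['ee_rot'],degrees=True).as_matrix();print('tcp',s['ee_pos'],'tool z',R[:,2])
pn=q(400,270,41);print('panel near edge',pn)
u=np.array([np.cos(np.radians(-8.6)),np.sin(np.radians(-8.6))])
tip=(s['ee_pos']+R@[0,0,19])
d=p[:2]-tip[:2];print('tip to edge: along',d@u,'left',d@[-u[1],u[0]])
E
```

```text
edge mid [492.6206211   -3.29958566  67.        ] line dir -9.292075623370708
edge [508.96822222 102.58143683  67.        ] [ 475.60824137 -113.60408225   67.        ] 218.74429588787652 -8.772224230414693
tcp [433.8041885    4.8975985  208.88324034] tool z [-0.04823183  0.01338823 -0.99874644]
panel near edge [434.0518282    4.39563495  41.        ]
tip to edge: along 60.32503117968503 left 0.5756359253856352
```

```bash
python3 -m jog '[[[2.5,0,0],-2.5,0],[[0,0,4],0,0],[[0,0,4],0,0],[[0,0,3],0,0],[[0,0,1.3],0,0],[[0,0,0],0,0]]' 40
cat > p.py <<'E'
from h import *
from scipy.spatial.transform import Rotation as Q
s=telemetry.state()
R=Q.from_euler('xyz',s['ee_rot'],degrees=True).as_matrix()
u=np.array([np.cos(np.radians(-8.7)),np.sin(np.radians(-8.7))]);v=np.array([-u[1],u[0]])
t=s['ee_pos']+R@[0,0,19];d=np.array([492.6,-3.3])-t[:2];d2=np.array([492.6,-3.3])-s['ee_pos'][:2]
print('tip',t,'along',d@u,d2@u,'left of tip',d@v,'F',s['force'],'tool',R[:,0],R[:,2])
E
python3 p.py
```

```text
time_s: 13.6
ee_pos: [455.4, 1.5, 82.7]
ee_rot: [-179.6, 2.5, -8.3]
force: [0.1, -0.6, 0.4]
gripper_width: 0.6
tip [454.57616935   1.71051825  63.73021052] along 38.344219251592015 37.50602906012119 left of tip 0.7986491491708061 F [ 0.05883094 -0.60836634  0.43591651] tool [ 0.98844482 -0.14503178 -0.04407509] [-0.04261552  0.01315667 -0.99900491]
```

```bash
python3 -m jog '[[[0.5,0,1.1],0,0],[[0.5,-0.05,0],0,0],[[0.5,0,0],0,0],[[0,0,0],0,0]]'; python3 p.py;  python3 -m jog '[[[0.4,0,0],0,0],[[0.4,0,0],0,0],[[0.4,0,0],0,0],[[0.4,0,-0.1],0,0]]'; python3 p.py
```

```text
time_s: 14.1
ee_pos: [473.8, -0.3, 73.1]
ee_rot: [-179.6, 2.1, -8.3]
force: [-0.2, 0.2, 0.9]
gripper_width: 0.5
tip [ 4.73112209e+02 -2.33463028e-02  5.40769798e+01] along 19.759192053877175 19.053013825492613 left of tip -0.29121282743325094 F [-0.16536285  0.18740467  0.88596066] tool [ 0.98879652 -0.14458108 -0.03711819] [-0.03561749  0.01295513 -0.99928152]
time_s: 14.6
ee_pos: [477.6, -1.1, 72.8]
ee_rot: [-179.6, 3.8, -8.4]
force: [-3.1, 0.8, -1.6]
gripper_width: 0.3
tip [476.36250291  -0.81161809  53.83117058] along 16.427061302538974 15.178348596480673 left of tip -0.0036531752569273837 F [-3.1426708   0.81392969 -1.62195977] tool [ 0.98723592 -0.14508898 -0.0656843 ] [-0.06400097  0.01624448 -0.99781761]
```

```bash
python3 -m jog '[[[0.8,0,-0.05],0,0],[[0.8,0,-0.05],0,0],[[0.8,0,-0.05],0,0],[[0.8,0,-0.05],0,0]]'; python3 p.py
```

```text
time_s: 15.1
ee_pos: [493.1, -3.9, 72.6]
ee_rot: [-179.7, 6.0, -8.4]
force: [-9.4, 1.9, 9.4]
gripper_width: 0.9
tip [491.18003338  -3.53611889  53.73703417] along 1.367912788765671 -0.607839749785634 left of tip 0.4481873930855784 F [-9.42993324  1.8858941   9.36734091] tool [ 0.98395467 -0.14500101 -0.1039611 ] [-0.10208754  0.02032296 -0.9945678 ]
```

```bash
python3 -m jog '[[[1.3,0,-0.17],0,0],[[1.5,0,-0.18],0,0],[[1.5,0,-0.19],0,0]]'; python3 p.py
```

```text
time_s: 15.48
ee_pos: [525.2, -9.1, 73.1]
ee_rot: [-179.8, 7.5, -8.4]
force: [-8.1, -0.0, 5.9]
gripper_width: 0.6
tip [522.71453297  -8.61596219  54.27276517] along -30.572128542459843 -33.05225672360914 left of tip 0.6996471668388341 F [-8.07655015 -0.02069276  5.93247007] tool [ 0.98085693 -0.14451932 -0.13051379] [-0.12853273  0.02300163 -0.99143848]
```

```bash
python3 -m jog '[[[1.4,0.02,-0.19],0,0],[[1.4,0.02,-0.19],0,0],[[1,0,-0.14],0,0]]'; python3 p.py
```

```text
time_s: 15.85
ee_pos: [553.6, -13.9, 73.5]
ee_rot: [-179.8, 9.0, -8.4]
force: [-8.3, 1.3, 7.8]
gripper_width: 0.6
tip [550.67510042 -13.37030616  54.7732625 ] along -58.93012450873982 -61.89220454095936 left of tip 1.169948755931352 F [-8.27389644  1.30382429  7.8244073 ] tool [ 0.977214   -0.14405867 -0.15588425] [-0.15374114  0.02596027 -0.98777008]
```

```bash
python3 - <<'E'
from h import *
import pickle
f=grab('scene')
im=cv2.resize(f['color'][125:265,220:390],(714,588),interpolation=cv2.INTER_CUBIC)
cv2.imwrite('pics/g.png',im[:,:,::-1])
E
```

```text
(no output)
```

View pics/g.png

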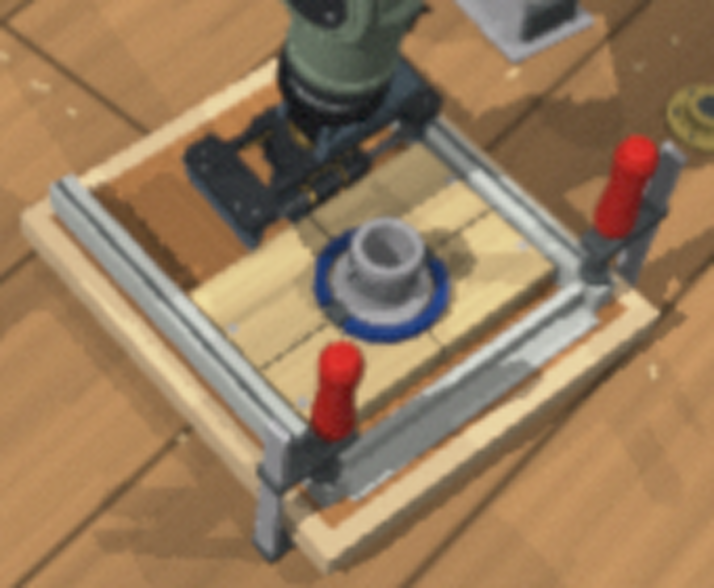

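The scene crop shows the carriage square in the lane with the bush seated, about 17 mm short of the stop. I'll go slower from here.

```bash
python3 -m jog '[[[0.7,0.02,-0.11],0,0],[[0.6,0,-0.1],0,0]]'; python3 p.py; python3 -m jog '[[[0.6,0.02,-0.1],0,0]]'; python3 p.py
```

```text
time_s: 16.15
ee_pos: [561.2, -15.2, 73.7]
ee_rot: [-179.8, 9.8, -8.4]
force: [-7.0, 1.4, 4.3]
gripper_width: 0.3
tip [557.98239286 -14.71385848  54.99081644] along -66.35656524296762 -69.60590340560113 left of tip 1.392734955038191 F [-7.01310735  1.41079568  4.3404314 ] tool [ 0.97472874 -0.14373984 -0.17100508] [-0.16874563  0.02785767 -0.98526588]
time_s: 16.27
ee_pos: [563.7, -15.8, 73.8]
ee_rot: [-179.8, 10.4, -8.4]
force: [-8.8, 1.0, 5.0]
gripper_width: 0.2
tip [560.36152769 -15.23313595  55.14571583] along -68.78687181175906 -72.20089537065263 left of tip 1.5461676812649463 F [-8.81553804  0.97338987  5.00716269] tool [ 0.97320515 -0.14348961 -0.17967324] [-0.17733334  0.02903941 -0.98372232]
```

```bash
python3 -m jog '[[[0.7,0.04,-0.13],0,0],[[0.6,0.02,-0.11],0,0]]'; python3 -m jog '[[[0.6,0.02,-0.11],0,0]]';python3 -m jog '[[[0.6,0.02,-0.11],0,0]]'; python3 p.py
```

```text
time_s: 16.52
ee_pos: [569.7, -17.0, 74.1]
ee_rot: [-179.8, 11.4, -8.4]
force: [-9.8, 1.9, 5.5]
gripper_width: 0.2
time_s: 16.65
ee_pos: [569.9, -17.0, 74.3]
ee_rot: [-179.8, 12.3, -8.4]
force: [-13.3, 3.8, 9.6]
gripper_width: 0.5
time_s: 16.77
ee_pos: [570.0, -17.0, 74.5]
ee_rot: [-179.8, 13.1, -8.4]
force: [-12.6, 3.0, 8.9]
gripper_width: 0.5
tip [565.74172884 -16.30424338  56.03583089] along -74.26718435103756 -78.57604602234706 left of tip 1.7911371874183326 F [-12.5888094    2.99451287   8.91434815] tool [ 0.96352568 -0.14210711 -0.22676824] [-0.22383808  0.03649073 -0.97394299]
```

It stalled at x = 570 with 13 N, after about 94 mm of the 95.5 mm travel. That is probably the stop. Back off and check.

```bash
python3 -m jog '[[[-1.5,0,0.3],0,0],[[-2.5,0,0],0,0],[[-1,0,-4],0,0],[[0,0,-5],0,0],[[0,0,-4],0,0],[[0,0,0],0,0],[[0,0,0],0,0]]'; python3 - <<'E'
from h import *
import pickle
f=grab('scene');w=grab('wrist');pickle.dump((f,w,telemetry.state()),open('w4.pkl','wb'))
cv2.imwrite('pics/h.png',cv2.resize(w['color'],(800,600),interpolation=cv2.INTER_CUBIC)[:,:,::-1])
cv2.imwrite('pics/i.png',cv2.resize(f['color'][125:265,220:390],(714,588),interpolation=cv2.INTER_CUBIC)[:,:,::-1])
E
```

```text
time_s: 17.65
ee_pos: [549.0, -14.4, 212.0]
ee_rot: [-179.8, 13.2, -8.4]
force: [0.0, 0.1, -0.5]
gripper_width: 0.4
```

View pics/h.png

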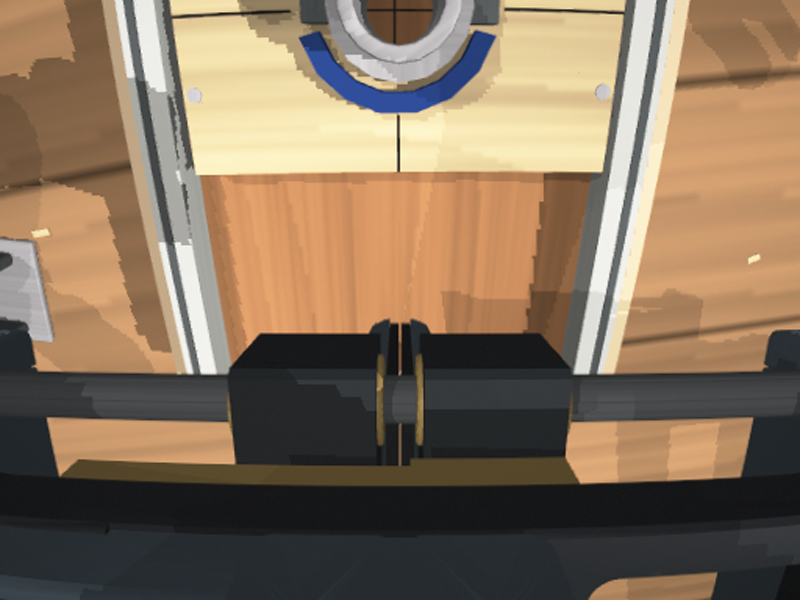

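View pics/i.png

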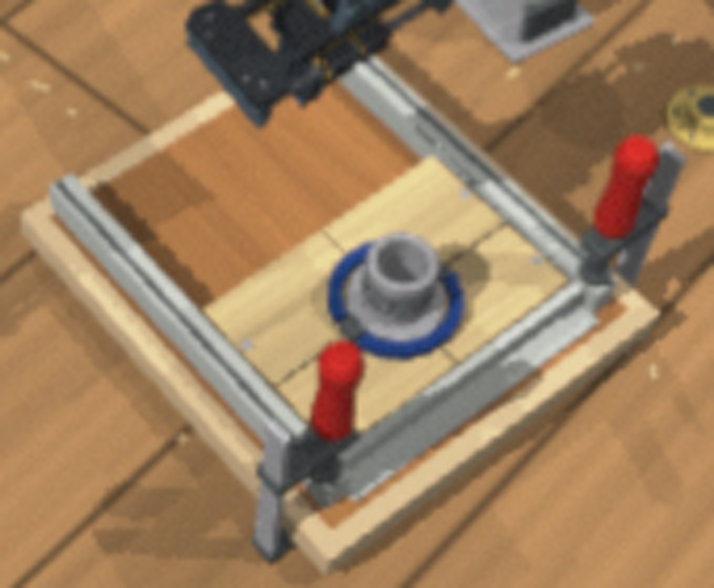

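Wrist: near edge at (398,172), home cross seen through the bush bore at (395,10). Scene: the far edge meets the stop with no panel visible between them.

```bash
python3 - <<'E'
from h import *
import pickle
f,w,s=pickle.load(open('w4.pkl','rb'))
q=lambda u,v,z=67:onz(w,np.array((u,v))*.64-.2,z)
p=q(398,172);l=q(194,175);r=q(604,172)
print('edge mid',p,'expect home-80u ~',np.array([667.1,-29.2])-80*np.array([.9885,-.1513]))
print('width',np.linalg.norm(l-r),'yaw',np.degrees(np.arctan2(*(l-r)[1::-1]))-90)
print('cross',q(395,10,41))
g=lambda u,v,z:onz(f,np.array((u,v))/4.2+[220,125]-.4,z)
t=g(403,258,122);print('bush top ctr (z122)',t, 'collar ctr',g(396,297,77))
E
```

```text
edge mid [585.5349165  -19.28662075  67.        ] expect home-80u ~ [588.02  -17.096]
width 226.3225253169389 yaw -7.955783334763794
cross [666.40493018 -29.58832311  41.        ]
bush top ctr (z122) [664.05152351 -29.72546923 122.        ] collar ctr [665.96602954 -31.86904646  77.        ]
```

Measured cross to edge is about 81 mm against 80 mm nominal, so it is home within the noise. With time to spare, I'll do one more gentle push to confirm that the stall is the stop.

```bash
python3 -m jog '[[[0,0,4],0,0],[[0,0,4],0,0],[[0,0,4],0,0],[[0,0,1.2],0,0],[[0,0,0],0,0]]'; python3 p.py
```

```text
time_s: 18.38
ee_pos: [515.7, -9.3, 76.4]
ee_rot: [-179.9, 13.6, -8.4]
force: [0.6, -0.1, 0.5]
gripper_width: 0.3
tip [511.26783805  -8.6157601   57.90426976] along -19.257110027578772 -23.739436273190563 left of tip 2.4308838715322425 F [ 0.58793621 -0.08425292  0.51069727] tool [ 0.96139216 -0.14168603 -0.23590293] [-0.23303143  0.03676934 -0.97177382]
```

```bash
python3 -m jog '[[[1.5,0,-0.3],0,0],[[1.5,-0.05,-0.36],0,0],[[1.2,-0.05,-0.3],0,0],[[0.6,0,-0.15],0,0]]'; python3 p.py;  python3 -m jog '[[[0.7,0,-0.17],0,0]]';  python3 -m jog '[[[0.9,0,-0.21],0,0]]'; python3 -m jog '[[[1.1,0,-0.26],0,0]]'
```

```text
time_s: 18.88
ee_pos: [571.4, -16.1, 80.0]
ee_rot: [-179.8, 13.2, -8.4]
force: [-7.0, 3.6, -1.9]
gripper_width: 0.3
tip [567.16433274 -15.38965024  61.49853163] along -75.53507749888718 -79.86813558623315 left of tip 0.6718832245216109 F [-7.04330016  3.55752997 -1.93823571] tool [ 0.9632349  -0.14204233 -0.2280406 ] [-0.22506235  0.0369093  -0.97364503]
time_s: 19.0
ee_pos: [572.7, -15.4, 80.0]
ee_rot: [-179.7, 14.1, -8.4]
force: [-16.9, 7.2, 3.8]
gripper_width: 0.2
time_s: 19.12
ee_pos: [573.5, -15.0, 80.1]
ee_rot: [-179.7, 15.4, -8.4]
force: [-18.4, 3.6, 9.4]
gripper_width: 0.1
time_s: 19.25
ee_pos: [574.0, -15.0, 80.5]
ee_rot: [-179.7, 17.0, -8.4]
force: [-23.7, 3.6, 10.7]
gripper_width: 0.5
```

It holds firm at 24 N without moving, so it is against the stop. Retreat and take a final look.

```bash
python3 -m jog '[[[-1.5,0,0.35],0,0],[[-2.5,0,0.6],0,0],[[-1,0,-4],0,0],[[0,0,-5],0,0],[[0,0,-4],0,0],[[0,0,0],0,0],[[0,0,0],0,0]]'; python3 - <<'E'
from h import *
import pickle
w=grab('wrist');f=grab('scene');pickle.dump((f,w),open('w5.pkl','wb'))
a=cv2.resize(w['color'][0:200],(780,305));b=cv2.resize(f['color'][120:270,180:436],(500,293))
c=np.zeros((600,780,3),np.uint8);c[:305]=a;c[305:598,:500]=b
cv2.imwrite('pics/j.png',c[:,:,::-1])
E
```

```text
time_s: 20.12
ee_pos: [560.3, -13.7, 214.3]
ee_rot: [-179.7, 17.3, -8.4]
force: [-1.1, 0.1, -1.0]
gripper_width: 0.3
```

View pics/j.png

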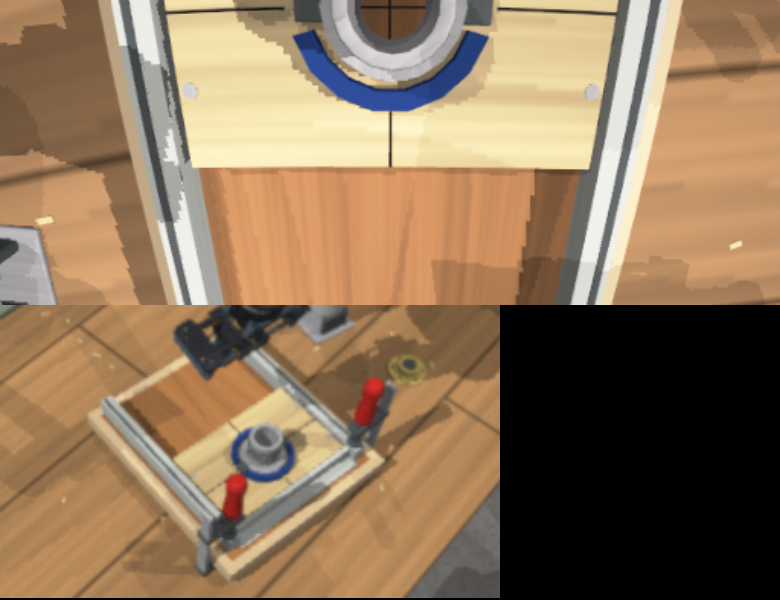

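The final picture shows the carriage square between the rails and against the stop. The bush's lugs are in the notches (305,10)/(478,10), and the home cross is visible through the bore at (390,8).

```bash
python3 -c "
from workcell import job_done
print(job_done())"
```

```text
the job is handed in; nothing more can be done
None
```

The guide bush is standing in the carriage's bore with its lugs down in the notches, and the carriage is home against the end stop. I handed the job in at about 20 s of the 61 s allowed.

- **Bush:** I took the leftmost of the four look-alikes (y ≈ −331 mm), turned it about 115° and lowered it. It was released with its lower end about 1 mm above its seat, measured from the arm's position. Resting on the collar it would have been about 10 mm up. The later pictures show both lugs in the notches.
- **Carriage:** I pushed it within about 2 mm of its centre line, with up to 15 N at the wrist on the way. At the end it stalled. A second push reached about 26 N at the wrist, and what little the tool still moved I put down to its own tilt.
- **Last checks:** After the first push the near edge measured about 81 mm from the home cross, against 80 mm nominal, and the yaw agreed with the rails to about 1°. That gap is within the 2 mm calibration error. After the second push I only looked at the picture and did not measure again.
- **Not as planned:** The tool tilted to about 17° while pushing, because the moves cannot correct tilt. It caused no contact that I could see. The scene camera cannot see the gap at the stop directly, so "home" rests on the stall and the measured edge.
- **Bystanders:** The arm stayed away from the router, leg plates and pencil. I did not measure their positions again at the end.

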